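Close a shielded test case: clamp its cover down crisscross in two passes

ROBOT

A 6-joint arm with a two-finger parallel gripper is mounted at the origin on the work surface. World frame = base frame: x ahead of the robot, y to its left, z up, the work surface at z = 0. Lengths are in m, angles in rad, forces in N, time in s.
With the tool pointing down it reaches from about 0.425 to 0.95 m from the base axis. Payload 14.7 kg.
Tool frame: the origin (TCP) lies between the finger pads; the fingertips stand 17 mm ahead of it and the grasp point (between the pads) lies 2 mm behind it (r.tcp_to_tips is the distance from the TCP to the fingertips, in m); z points along the fingers, y is the line along which they close (so a half turn about z gives the same grasp; the last joint's range is limited). The gripper opens to 85 mm and grips with 20 to 120 N. Pads are 22 mm wide; open, the fingers measure 114 mm over their backs; the gripper's body (76 mm by 85 mm) begins 54 mm behind the grasp point. The pads swing forward as they close: fully open they stand 13 mm farther back than shut.
Start: joints at [-1.388, 0.48, 1.596, -0, 1.065, -0.047], TCP at [0.148, -0.633, 0.248] pointing down, gripper open.
Joint ranges: [-2.75, 2.75], [-0.82, 2.05], [0.23, 2.67], [-1.56, 4.7], [0.09, 2.69], [-2.92, 2.92]. Speed limits (rad/s): [1.89, 1.89, 2.39, 3.01, 3.01, 3.01].

INTERFACE

Orientations are given as a rotation vector (axis times angle).
In Python, from workcell import r, cams, nets gives the robot as it stands. The module is installed in compiled form; this text tells all that it offers.
- The arm moves only by the tool carry_out, never from a script. Its argument "moves" is a list of rows, each a list of 5 numbers: the shift along the tool's x, y, z in cm, then the turn about the tool's z in degrees, then the opening, from 0 (shut) to 1 (fully open). A call has 1 to 12 rows; each row is the pose to reach, as a shift and turn from the pose commanded when the call began, along the tool's axes at that moment; what a row does not reach only later rows make up. A row lasts 1/8 s, in which the tool goes at most 62.5 mm and 10.7 degrees, less where a joint would pass 70% of its speed; a pose out of reach is approached as far as the arm can. A call with a gripper value outside its range is refused whole. The fingers move at their own pace and stop on an object; "squeeze" is the grip in N (left out, the last holds). Time passes only in rows, so rows that repeat a pose let the fingers close. It gives the time, the measured TCP pose, the force, the opening and the grip force at its end, in the units of the state.
- r.read_state(): the state, without advancing time (a new reading comes with each control period).
- cams.camera(name): name is "scene" or "top" or "wrist"; returns the picture (480x640x3 uint8, red, green, blue); there is no depth.
- cams.calibration(name): a dict with "camera_matrix" (3x3 intrinsics, pixels), "k1" (the pictures are not rectified: a ray, as slopes to the right and down, at radius r is drawn at 1 + k1 r^2 times it, then the intrinsics apply), "world_to_cam" (4x4, takes a point from world to camera coordinates). Camera axes: x right, y up, looking along -z (the intrinsics and any distortion apply to the point x, -y, -z); pixel columns grow to the right and rows downward; lengths in m; the calibration is good to about 2 mm. A picture is of the moment at which its call begins: read the wrist's pose just before it. calibration takes no time and is no camera call; for the wrist camera it gives the pose at the moment of the call.
- r.finish_job(): hands the job in; it is judged then, once.
Trained networks look in the newest picture that a camera, given by its name, has taken for a name from the list of things; names that differ only in an ending like _2 or _b are one class to them, and where a whole thing is asked for, a point or a joint stands for the part that bears it (a point fixed in the world has none). Each returns a list of dicts, best first, with "conf" (0 to 1); they miss things now and then, are a little off and sometimes report something else, mostly with a low value. They report only what shows in the picture. A call takes as long as a camera call.
- nets.silhouettes(thing, camera): "mask" (480x640 bool, what is visible of it) and "bbox" ([left, top, right, bottom] in pixels, round what is visible of it).
- nets.tip_of(thing, camera): "position" ([row, column] in pixels: a listed point, or the origin of a listed thing).
The state is a dict: "time_s": time; "q": joint angles; "qd": joint speeds; "tau": joint torques, N m; "position": TCP position; "ee_rot": TCP orientation; "ft_force": force on the tool from outside, world axes, zero at the start; "ft_torque": the same for the moment, N m; "width": finger opening in m; "gripper_force": force on a finger pad.
Only numpy, scipy, OpenCV 4.12 (cv2) and the standard library are available. Lean on these libraries where they do the work, as an engineer would, in place of code of your own. Each camera call takes 0.05 s, during which the arm holds its last target. There are 200 camera calls.

TASK

Clamp the cover of the shielded test case down with its four T-handle screws, clockwise and in crisscross order (one screw, the one diagonally opposite, then the other two). First pass: turn each only until you feel it bite, snug at about 0.25 N m; when all four are snug, second pass in crisscross order: turn each on until the torque steps up again, tight at about 0.65 N m, and stop there: a screw driven beyond that, to 1.5 N m, crushes the gasket. The slack differs from screw to screw, so go by feel; do not push about the parts on the cover or the things on the bench, and let go of everything at the end.

Things in the scene. Friction and masses are not known exactly. Their poses are not given: they have to be found in the camera images.
- case: Grey die-cast test case with aluminium cover, 206 x 174 mm, 76 mm high, fixed. Origin: centre of its underside, z up; the side with three coaxial ports looks to -x. T-handle screws on the cover at (x, y) 1 (-78, 62), 2 (-78, -62), 3 (78, -62), 4 (78, 62) mm: 1 is opposite 3, 2 opposite 4. Two loose parts up to 26 mm high lie on the cover within 50 mm of its centre.
- screw_1: Black T-handle: bar 48 mm long (x axis), 10 thick (y), 18 high, origin at the bar's centre 42 mm above the cover, z up. Below it a hub 18 mm wide down to 23 mm above the cover, then a stem and a foot 26 mm wide, lower than 17 mm. Tightens clockwise seen from above, stays as left, does not rise or sink. Grip with 60 N or more; one grasp of up to 1.4 rad does for each pass.
- screw_2: As screw_1. Dry friction in steps: 0.08 N m in the slack; 0.2 to 1.05 rad from the start (unlike on each screw, not told by the handle's angle) it bites, 0.48 N m: snug. 0.6 rad past the bite it steps to 0.93 N m: tight. 1.2 rad past the bite 1.6 N m: too far. Snug runs to 0.4 rad past the bite, tight from 0.6 to 1.1. The torque at standstill reads 0.1 to 0.2 N m less.
- screw_3: As screw_1, diagonally opposite it. Under the handle a foot is driven down 2 mm per radian on to the spring pad. The grasp itself twists by 0.1 to 0.2 rad before the handle has followed through a step of torque.
- screw_4: As screw_1, diagonally opposite screw_2.
- washer_1: Spring pad under screw_1: steel disc 30 mm across on rubber; origin at the centre of its upper face, 10 mm above the cover, z up. It sinks by only about 1 mm from slack to tight. The screw's force on it: 0.8 to 4.2 N is snug, 6.8 to 12.5 N is tight.
- washer_2: Spring pad under screw_2: steel disc 30 mm across on rubber; origin at the centre of its upper face, 10 mm above the cover, z up. It sinks by only about 1 mm from slack to tight. The screw's force on it: 0.8 to 4.2 N is snug, 6.8 to 12.5 N is tight.
- washer_3: Spring pad under screw_3: steel disc 30 mm across on rubber; origin at the centre of its upper face, 10 mm above the cover, z up. It sinks by only about 1 mm from slack to tight. The screw's force on it: 0.8 to 4.2 N is snug, 6.8 to 12.5 N is tight.
- washer_4: Spring pad under screw_4: steel disc 30 mm across on rubber; origin at the centre of its upper face, 10 mm above the cover, z up. It sinks by only about 1 mm from slack to tight. The screw's force on it: 0.8 to 4.2 N is snug, 6.8 to 12.5 N is tight.
- attenuator: Bystander: small upright steel attenuator 22 mm across and 26 mm high, standing loose in the middle of the cover; origin at its foot.
- amp_module: Bystander: aluminium block 36 x 28 x 14 mm with two brass connectors, lying loose in the middle of the cover; origin under its centre.
- spanner: Bystander: steel spanner 150 mm long on the bench, left of the case.
- screwdriver: Bystander: screwdriver 180 mm long on the bench, left of the case.
- mug: Bystander: white mug 80 mm across and 90 mm high on the bench, right of the case; origin at its foot.
- mouse: Bystander: black computer mouse 100 x 60 x 31 mm, right of the case.

How it is judged:
On the way, in this order (a step that is already met when the one before it is completed fails the run):
1. two diagonally opposite screws are snug (clamp force 0.8 to 4.2 N) while the other two are still slack (((contact force between screw_1 and washer_1 between 0.8 and 4.2 N and contact force between screw_3 and washer_3 between 0.8 and 4.2 N and contact force between screw_2 and washer_2 below 0.5 N and contact force between screw_4 and washer_4 below 0.5 N) or (contact force between screw_2 and washer_2 between 0.8 and 4.2 N and contact force between screw_4 and washer_4 between 0.8 and 4.2 N and contact force between screw_1 and washer_1 below 0.5 N and contact force between screw_3 and washer_3 below 0.5 N))), for 0.2 s.
2. all four screws are snug (0.8 to 4.2 N) and none is tighter yet (contact force between screw_1 and washer_1 between 0.8 and 4.2 N and contact force between screw_2 and washer_2 between 0.8 and 4.2 N and contact force between screw_3 and washer_3 between 0.8 and 4.2 N and contact force between screw_4 and washer_4 between 0.8 and 4.2 N), for 0.2 s.
3. two diagonally opposite screws are tight (6.8 to 12.5 N) while the other two are still only snug (((contact force between screw_1 and washer_1 between 6.8 and 12.5 N and contact force between screw_3 and washer_3 between 6.8 and 12.5 N and contact force between screw_2 and washer_2 between 0.8 and 4.2 N and contact force between screw_4 and washer_4 between 0.8 and 4.2 N) or (contact force between screw_2 and washer_2 between 6.8 and 12.5 N and contact force between screw_4 and washer_4 between 6.8 and 12.5 N and contact force between screw_1 and washer_1 between 0.8 and 4.2 N and contact force between screw_3 and washer_3 between 0.8 and 4.2 N))), for 0.2 s.
At the end, for the whole second after the job is handed in: All four screws are tight, each pressing on its spring washer with 6.8 to 12.5 N, and the handles are released (contact force between screw_1 and washer_1 between 6.8 and 12.5 N and contact force between screw_2 and washer_2 between 6.8 and 12.5 N and contact force between screw_3 and washer_3 between 6.8 and 12.5 N and contact force between screw_4 and washer_4 between 6.8 and 12.5 N); the robot touches nothing.
It fails at once if a screw is overtightened and crushes the gasket (clamp force over 15.5 N) (contact force between screw_1 and washer_1 above 15.5 N or contact force between screw_2 and washer_2 above 15.5 N or contact force between screw_3 and washer_3 above 15.5 N or contact force between screw_4 and washer_4 above 15.5 N).
It fails at once if a part on the cover is shifted by more than 15 mm (distance of any of attenuator, amp_module from where it was at the start of the episode above 0.015 m).
It fails at once if a thing on the bench is shifted by more than 30 mm (distance of any of spanner, screwdriver, mug, mouse from where it was at the start of the episode above 0.03 m).
It also fails if it takes over 72 s, if anything falls off the work surface, if the arm or the gripper's body presses on something with over 40 N, if the wrist force passes 120 N, or if a joint passes its speed limit or range.

## Working session

There is one attempt and no reset: what is moved stays moved. The work goes in short steps, Python scripts to look and compute and a tool call to move; the robot and the scene stay as the last step left them, time stands still between calls to the robot, and variables do not carry over. Pictures are saved under pics/ and viewed, at most 10 in all, crops included, and the job is handed in when it is done.

Besides the shell and the picture viewer there is one more tool, called after "Request:" by a JSON object that holds its "name" and its "arguments". carry_out: Moves the arm, as the interface text tells. Its arguments: {"type":"object","properties":{"moves":{"type":"array"},"squeeze":{"type":"number"}},"required":["moves"]}

```bash
mkdir -p pics
cat > h.py <<'E'
import numpy as np, cv2
from workcell import r, cams, nets
from scipy.spatial.transform import Rotation as R
def ray(cal,row,col):
    K=np.array(cal["camera_matrix"]);d=np.array([(col-K[0,2])/K[0,0],(row-K[1,2])/K[1,1]])
    u=d.copy()
    for _ in range(20): u=d/(1+cal["k1"]*(u@u))
    T=np.array(cal["world_to_cam"]);Rw=T[:3,:3].T
    return -Rw@T[:3,3], Rw@np.array([u[0],-u[1],-1.])
def at_z(cal,row,col,z):
    o,d=ray(cal,row,col);return o+d*(z-o[2])/d[2]
def proj(cal,p):
    T=np.array(cal["world_to_cam"]);c=T[:3,:3]@p+T[:3,3];u=np.array([c[0],-c[1]])/-c[2]
    u=u*(1+cal["k1"]*(u@u));K=np.array(cal["camera_matrix"]);return K[1,1]*u[1]+K[1,2],K[0,0]*u[0]+K[0,2]
E
python3 - <<'E'
from h import *
for c in ["scene","top"]:
    cv2.imwrite(f"pics/{c}.png",cams.camera(c)[:,:,::-1])
cal=cams.calibration("top")
print(cal)
for t,z in [("case",0),("screw_1",.118),("attenuator",.09),("amp_module",.085),("mug",0.)]:
    for d in nets.tip_of(t,"top"): print(t,round(d["conf"],2),np.round(d["position"]),np.round(at_z(cal,*d["position"],z),4))
s=r.read_state();print(s, r.tcp_to_tips)
E
```

```text
{'camera_matrix': array([[517.14526881,   0.        , 317.53854176],
       [  0.        , 517.14526881, 237.78096073],
       [  0.        ,   0.        ,   1.        ]]), 'k1': -0.11625293798983365, 'world_to_cam': array([[ 0.02535206, -0.99952512,  0.01751602, -0.02143396],
       [ 0.99188259,  0.02733446,  0.12418438, -0.57070432],
       [-0.1246042 ,  0.01422551,  0.99210455, -1.03419564],
       [ 0.        ,  0.        ,  0.        ,  1.        ]])}
case 0.98 [248. 324.] [ 0.5531 -0.0216  0.    ]
screw_1 0.76 [201. 356.] [ 0.6348 -0.0785  0.118 ]
screw_1 0.72 [284. 298.] [0.4714 0.0289 0.118 ]
screw_1 0.64 [283. 359.] [ 0.4766 -0.086   0.118 ]
screw_1 0.46 [206. 289.] [0.6212 0.0509 0.118 ]
attenuator 0.64 [276. 172.] [0.4811 0.2768 0.09  ]
attenuator 0.39 [253. 313.] [0.5338 0.002  0.09  ]
attenuator 0.26 [206. 291.] [0.6264 0.0478 0.09  ]
amp_module 0.77 [239. 335.] [ 0.5626 -0.0398  0.085 ]
mug 0.83 [206. 484.] [ 0.6557 -0.3701  0.    ]
{'time_s': 0.35, 'q': array([-1.38764111e+00,  4.80344005e-01,  1.59641178e+00, -5.88013936e-06,
        1.06512105e+00, -4.66018005e-02]), 'qd': array([ 0.00050793, -0.00072831, -0.00081854,  0.0004268 , -0.00229851,
       -0.0006056 ]), 'tau': array([-3.42338382e-03, -9.49537253e+01, -4.30045760e+01, -2.97376091e-04,
        6.00129948e-03,  2.42465994e-06]), 'position': array([ 0.14803267, -0.63282623,  0.24816134]), 'ee_rot': array([-3.12060371e+00, -3.60080183e-01,  3.85121287e-05]), 'ft_force': array([-0.41626016,  0.03075548,  0.09433661]), 'ft_torque': array([-0.02590689, -0.03360877, -0.00178339]), 'gripper_force': 0.0, 'width': 0.08554209049134652} 0.017
```

Run:
```python
import cv2
a=cv2.imread("pics/top.png")[160:330,230:430]
cv2.imwrite("pics/topc.png",cv2.resize(a,(800,600)[:1]+(680,),interpolation=3)[:600])
```

```text
(no output)
```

View pics/topc.png

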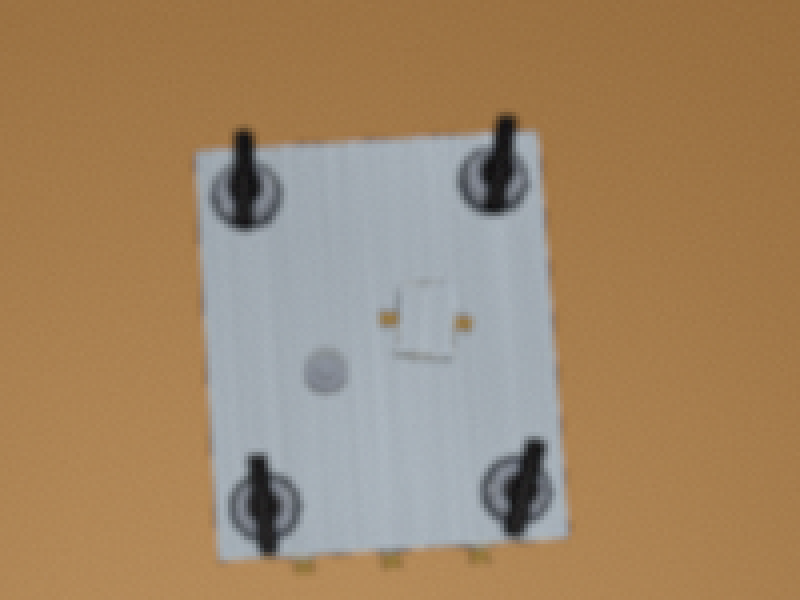

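View pics/scene.png

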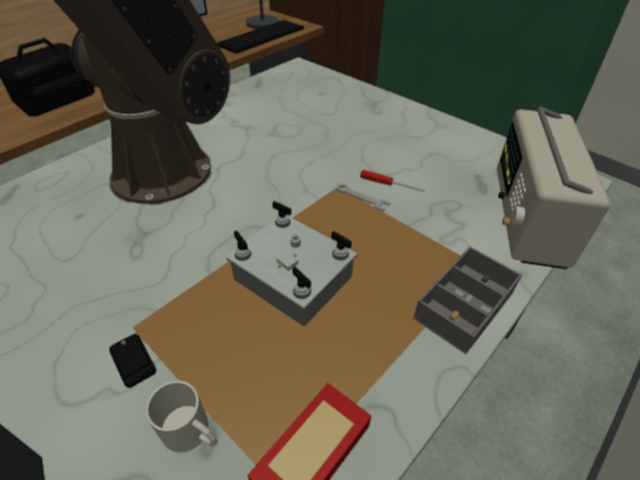

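The top view shows the case with its ports at the image bottom (-x). In the crop the screws are 1 bottom left (263,505), 2 bottom right (525,490), 3 top right (500,165) and 4 top left (245,180). The two loose parts are central. In the scene view the mug and mouse stand well clear, on the right of the case.

```bash
cat >> h.py <<'E'
def yaw(s): 
    x=R.from_rotvec(s["ee_rot"]).as_matrix()[:,0];return np.arctan2(x[1],x[0])
def row(p,y=None):
    "cm shifts and degrees from the pose as it stands"
    s=r.read_state();M=R.from_rotvec(s["ee_rot"]).as_matrix()
    d=M.T@(np.array(p)-s["position"])*100
    t=0 if y is None else -np.degrees((y-yaw(s)+np.pi)%(2*np.pi)-np.pi)
    print("row",np.round(d,2),round(t,1))
E
python3 - <<'E'
from h import *
row([.553,-.02,.32],np.pi+.06)
E
```

```text
row [ 53.39 -50.45  -7.17] -170.3
```

Request:
{"name": "carry_out", "arguments": {"moves": [[53.4,-50.4,-7.2,-170,1],[53.4,-50.4,-7.2,-170,1],[53.4,-50.4,-7.2,-170,1],[53.4,-50.4,-7.2,-170,1],[53.4,-50.4,-7.2,-170,0.6],[53.4,-50.4,-7.2,-170,0.6],[53.4,-50.4,-7.2,-170,0.6],[53.4,-50.4,-7.2,-170,0.6],[53.4,-50.4,-7.2,-170,0.6],[53.4,-50.4,-7.2,-170,0.6],[53.4,-50.4,-7.2,-170,0.6],[53.4,-50.4,-7.2,-170,0.6]], "squeeze": 90}}

```text
time_s: 1.85
position: [0.5543, -0.0182, 0.3207]
ee_rot: [1.01, 2.974, 0.0]
ft_force: [1.1, -1.2, 0.5]
width: 0.0517
gripper_force: 0.0
```

Run:
```python
from h import *
s=r.read_state();print(s["time_s"],s["position"],yaw(s),s["q"],s["width"])
row([.553,-.02,.32],np.pi+.06)
```

```text
1.85 [ 0.55434612 -0.01820807  0.3207203 ] 2.487012403531942 [-8.75346884e-02  2.77223561e-01  1.72680467e+00  7.52451536e-05
  1.13681394e+00 -1.00378252e+00] 0.0516642232527186
row [-0.   -0.22  0.07] -40.9
```

Request:
{"name": "carry_out", "arguments": {"moves": [[0,0,0,-41,0.6],[0,0,0,-41,0.6],[0,0,0,-41,0.6],[0,0,0,-41,0.6],[0,0,0,-41,0.6]]}}

```text
time_s: 2.48
position: [0.5532, -0.0205, 0.3203]
ee_rot: [-0.083, 3.14, 0.0]
ft_force: [0.3, -0.7, 0.6]
width: 0.0513
gripper_force: 0.0
```

Run:
```python
from h import *
cal=cams.calibration("wrist");im=cams.camera("wrist");np.save("w.npy",im);import pickle;pickle.dump(cal,open("w.pkl","wb"))
cv2.imwrite("pics/w1.png",im[:,:,::-1])
s=r.read_state();print(s["position"],yaw(s),s["q"])
for d in nets.tip_of("screw_1","wrist"): print(round(d["conf"],2),np.round(d["position"]),np.round(at_z(cal,*d["position"],.118),4))
for d in nets.silhouettes("screw_1","wrist"):
    m=d["mask"];p=np.argwhere(m)
    q=np.array([at_z(cal,a,b,.127)[:2] for a,b in p]);c=q.mean(0);w,v=np.linalg.eigh(np.cov(q.T))
    print(round(d["conf"],2),d["bbox"],len(p),c.round(4),np.sqrt(w*12).round(4),np.degrees(np.arctan(v[1,1]/v[0,1])).round(1))
```

```text
[ 0.55323759 -0.02050517  0.32034011] -3.0913055620703607 [-9.18166507e-02  2.76354766e-01  1.72901189e+00  1.95247075e-05
  1.13614829e+00 -1.71290829e+00]
0.93 [295. 250.] [ 0.6325 -0.0768  0.118 ]
0.67 [112. 233.] [ 0.4795 -0.0903  0.118 ]
0.59 [106. 398.] [0.4686 0.0359 0.118 ]
0.56 [292. 394.] [0.6226 0.0495 0.118 ]
0.92 [373.6, 266.8, 400.5, 306.8] 812 [0.6104 0.0416] [0.02   0.0315] 11.3
0.71 [222.4, 79.5, 256.7, 146.0] 1437 [ 0.4786 -0.0855] [0.0199 0.041 ] -14.4
0.61 [243.0, 265.9, 266.2, 321.2] 759 [ 0.6218 -0.0716] [0.0178 0.0368] -5.1
0.19 [370.7, 264.1, 389.1, 280.4] 37 [0.5984 0.0313] [0.0036 0.0151] -38.2
```

View pics/w1.png

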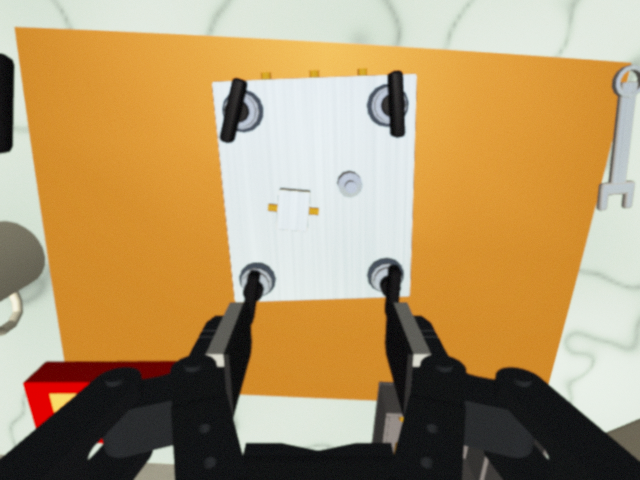

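The wrist picture shows all four handles: 1 at (397,103), 2 at (233,110), 3 at (255,285) and 4 at (392,280), the last two partly behind the fingers. I'll fit the case layout to the points and take the bar angles from the bar ends.

Run:
```python
from h import *
import pickle
L=np.array([[-78,62],[-78,-62],[78,-62],[78,62]])/1e3
W=np.array([[.4686,.0359],[.4795,-.0903],[.6325,-.0768],[.6226,.0495]])
T=np.array([[.4714,.0289],[.4766,-.086],[.6348,-.0785],[.6212,.0509]])
for P in (W,T,(W+T)/2):
    c=P.mean(0);a=sum(l[0]*(p-c)[1]-l[1]*(p-c)[0] for l,p in zip(L,P));b=sum(l@(p-c) for l,p in zip(L,P));y=np.arctan2(a,b)
    S=np.array([[np.cos(y),-np.sin(y)],[np.sin(y),np.cos(y)]])
    F=L@S.T+c;print(c.round(4),y.round(3),F.round(4).tolist(),((F-P)*1e3).round(1).tolist())
w=pickle.load(open("w.pkl","rb"));t=cams.calibration("top")
def ang(cal,a,b,n):
    A,B=[at_z(cal,p[1],p[0],.127)[:2] for p in (a,b)];d=B-A;d*=np.sign(d[0])
    print(n,((A+B)/2).round(4),np.linalg.norm(d).round(4),np.degrees(np.arctan2(d[1],d[0])).round(1))
ang(w,(396,74),(398,133),1);ang(w,(239,82),(228,138),2)
c=lambda x,y:(230+x/4,160+y/4)
ang(t,c(258,455),c(270,553),1);ang(t,c(536,440),c(514,535),2);ang(t,c(507,117),c(494,211),3);ang(t,c(243,130),c(247,226),4)
```

```text
[ 0.5508 -0.0204] 0.086 [[0.4678, 0.0347], [0.4784, -0.0889], [0.6338, -0.0755], [0.6232, 0.048]] [[-0.8, -1.2], [-1.1, 1.4], [1.3, 1.3], [0.6, -1.5]]
[ 0.551  -0.0212] 0.088 [[0.4678, 0.0337], [0.4788, -0.0898], [0.6342, -0.0761], [0.6232, 0.0475]] [[-3.6, 4.8], [2.2, -3.8], [-0.6, 2.4], [2.0, -3.4]]
[ 0.5509 -0.0208] 0.087 [[0.4678, 0.0342], [0.4786, -0.0893], [0.634, -0.0758], [0.6232, 0.0477]] [[-2.2, 1.8], [0.5, -1.2], [0.3, 1.9], [1.3, -2.5]]
1 [0.4671 0.0332] 0.0419 8.2
2 [ 0.4781 -0.088 ] 0.0413 -11.8
1 [0.4677 0.033 ] 0.0461 8.7
2 [ 0.4785 -0.0892] 0.0458 -12.1
3 [ 0.6326 -0.0751] 0.0463 -6.9
4 [0.6222 0.0467] 0.0466 4.2
```

```bash
cat >> h.py <<'E'
S={1:(.4676,.0336),2:(.4785,-.0890),3:(.6335,-.0755),4:(.6227,.0474)}
def st():
    s=r.read_state();print("t",s["time_s"],s["position"].round(4),"bar",round(np.degrees(yaw(s))%180,2),"T",s["ft_torque"].round(3),"F",s["ft_force"].round(1),"tau6",s["tau"][5].round(3),"q6",s["q"][5].round(3),"w",s["width"].round(4),s["gripper_force"].round(0))
def go(n,deg):
    row([*S[n],.13],np.pi+np.radians(deg))
E
python3 -c "
from h import *
go(1,8.4);st()"
```

```text
row [ 8.28  5.84 19.03] -5.5Traceback (most recent call last):
  File "<string>", line 3, in <module>
    go(1,8.4);st()
              ~~^^
  File "h.py", line 25, in st
    s=r.read_state();print("t",s["time_s"],s["position"].round(4),"bar",round(np.degrees(yaw(s))%180,2),"T",s["ft_torque"].round(3),"F",s["ft_force"].round(1),"tau6",s["tau"][5].round(3),"q6",s["q"][5].round(3),"w",s["width"].round(4),s["gripper_force"].round(0))
                                                                                                                                                                                                                       ^^^^^^^^^^^^^^^^
AttributeError: 'float' object has no attribute 'round'
```

Request:
{"name": "carry_out", "arguments": {"moves": [[8.3,5.8,5,-5.5,0.5],[8.3,5.8,10,-5.5,0.5],[8.3,5.8,13,-5.5,0.5],[8.3,5.8,16,-5.5,0.5],[8.3,5.8,19,-5.5,0.5],[8.3,5.8,19,-5.5,0.5],[8.3,5.8,19,-5.5,0],[8.3,5.8,19,-5.5,0],[8.3,5.8,19,-5.5,0],[8.3,5.8,19,-5.5,0]]}}

```text
time_s: 3.88
position: [0.4679, 0.0339, 0.1318]
ee_rot: [-0.233, 3.131, 0.002]
ft_force: [-1.3, 15.4, 9.8]
width: 0.0073
gripper_force: 89.0
```

```bash
sed -i 's/s\["width"\].round(4),s\["gripper_force"\].round(0)/round(s["width"],4),round(s["gripper_force"])/' h.py
python3 - <<'E'
from h import *
st()
a=cams.camera("wrist");b=cams.camera("scene")
cv2.imwrite("pics/g1.png",np.hstack([cv2.resize(a,(400,300)),cv2.resize(b[180:340,190:400],(400,300))])[:,:,::-1])
E
```

```text
t 3.875 [0.4679 0.0339 0.1318] bar 8.53 T [2.563 0.463 0.03 ] F [-1.3 15.4  9.8] tau6 0.028 q6 -1.715 w 0.0073 89
```

View pics/g1.png

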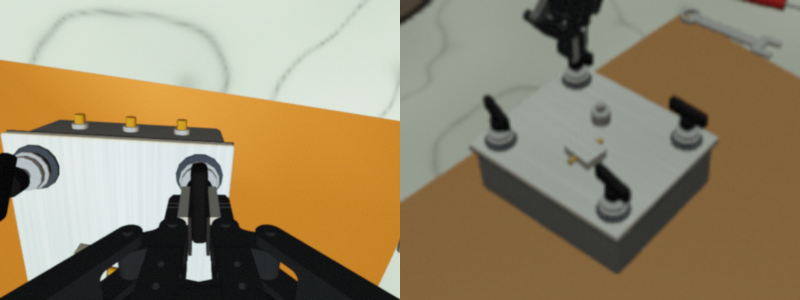

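The bar is between the pads at screw 1, but the grip is high and slightly off (15 N sideways). I'll regrip 4 mm lower and shifted 1 mm.

Request:
{"name": "carry_out", "arguments": {"moves": [[0,0.1,0,0,0.35],[0,0.1,0.4,0,0.35],[0,0.1,0.4,0,0.35],[0,0.1,0.4,0,0],[0,0.1,0.4,0,0],[0,0.1,0.4,0,0],[0,0.1,0.4,0,0]]}}

```text
time_s: 4.85
position: [0.4671, 0.034, 0.1266]
ee_rot: [-0.235, 3.133, 0.0]
ft_force: [-1.5, 3.0, 7.4]
width: 0.0079
gripper_force: 88.3
```

```bash
python3 -c "
from h import *
st()"
```

```text
t 4.85 [0.4671 0.034  0.1266] bar 8.58 T [0.404 0.281 0.116] F [-1.5  3.   7.4] tau6 0.044 q6 -1.713 w 0.0079 88
```

Request:
{"name": "carry_out", "arguments": {"moves": [[0,0,0,7,0],[0,0,0,14,0],[0,0,0,20,0],[0,0,0,20,0]]}}

```text
time_s: 5.35
position: [0.4671, 0.0343, 0.1266]
ee_rot: [0.316, 3.126, 0.001]
ft_force: [-2.1, 7.6, 7.0]
width: 0.0077
gripper_force: 88.3
```

```bash
python3 -c "
from h import *
st()"
```

```text
t 5.35 [0.4671 0.0343 0.1266] bar 168.46 T [ 1.249  0.337 -0.069] F [-2.1  7.6  7. ] tau6 1.498 q6 -1.362 w 0.0077 88
```

Request:
{"name": "carry_out", "arguments": {"moves": [[0,0,0,5,0],[0,0,0,10,0],[0,0,0,10,0]]}}

```text
time_s: 5.72
position: [0.4671, 0.0345, 0.1266]
ee_rot: [0.587, 3.086, 0.001]
ft_force: [-0.7, 10.1, 7.6]
width: 0.008
gripper_force: 88.3
```

```bash
python3 -c "
from h import *
st()"
```

```text
t 5.725 [0.4671 0.0345 0.1266] bar 158.47 T [ 1.711  0.27  -0.055] F [-0.7 10.1  7.6] tau6 1.226 q6 -1.188 w 0.008 88
```

Request:
{"name": "carry_out", "arguments": {"moves": [[0,0,0,6,0],[0,0,0,12,0],[0,0,0,12,0]]}}

```text
time_s: 6.1
position: [0.4672, 0.0347, 0.1266]
ee_rot: [0.907, 3.008, 0.002]
ft_force: [-1.7, 12.5, 7.5]
width: 0.008
gripper_force: 88.3
```

```bash
python3 -c "
from h import *
st()"
```

```text
t 6.1 [0.4672 0.0347 0.1266] bar 146.45 T [ 2.119  0.182 -0.086] F [-1.7 12.5  7.5] tau6 1.497 q6 -0.978 w 0.008 88
```

Request:
{"name": "carry_out", "arguments": {"moves": [[0,0,0,6,0],[0,0,0,10,0],[0,0,0,10,0]]}}

```text
time_s: 6.48
position: [0.4674, 0.0349, 0.1266]
ee_rot: [1.164, 2.918, 0.002]
ft_force: [-1.7, 16.1, 6.4]
width: 0.0077
gripper_force: 89.2
```

```bash
python3 -c "
from h import *
st()"
```

```text
t 6.475 [0.4674 0.0349 0.1266] bar 136.5 T [ 2.945 -0.239  0.325] F [-1.7 16.1  6.4] tau6 1.365 q6 -0.804 w 0.0077 89
```

Request:
{"name": "carry_out", "arguments": {"moves": [[0,0,0,4,0],[0,0,0,7,0],[0,0,0,7,0]]}}

```text
time_s: 6.85
position: [0.4675, 0.035, 0.1266]
ee_rot: [1.34, 2.841, 0.002]
ft_force: [-1.0, 17.8, 5.8]
width: 0.0078
gripper_force: 89.1
```

```bash
sed -i 's/,.13\],np/,.126],np/; s/1:(.4676,.0336)/1:(.4676,.0352)/' h.py; python3 -c "
from h import *
st();go(3,-6.9)"
```

```text
t 6.85 [0.4675 0.035  0.1266] bar 129.51 T [ 3.091 -0.372  0.367] F [-1.  17.8  5.8] tau6 1.105 q6 -0.682 w 0.0078 89
row [-19.08   5.78   0.06] -43.6
```

Request:
{"name": "carry_out", "arguments": {"moves": [[0,0,0,0,0.45],[0,0,0,0,0.45],[0,0,-5,0,0.45],[-19.1,5.8,-5,-43.6,0.45],[-19.1,5.8,-5,-43.6,0.45],[-19.1,5.8,-5,-43.6,0.45],[-19.1,5.8,-5,-43.6,0.45],[-19.1,5.8,-3,-43.6,0.45],[-19.1,5.8,0,-43.6,0.45],[-19.1,5.8,0,-43.6,0.45],[-19.1,5.8,0,-43.6,0],[-19.1,5.8,0,-43.6,0]]}}

```text
time_s: 8.35
position: [0.6343, -0.0754, 0.1278]
ee_rot: [0.188, 3.134, 0.002]
ft_force: [-1.9, 2.2, 2.2]
width: 0.0077
gripper_force: 88.0
```

Request:
{"name": "carry_out", "arguments": {"moves": [[0,0,0,0,0],[0,0,0,0,0]]}}

```text
time_s: 8.6
position: [0.6342, -0.0755, 0.1278]
ee_rot: [0.187, 3.134, 0.001]
ft_force: [1.1, 9.0, 3.0]
width: 0.0074
gripper_force: 88.4
```

```bash
python3 -c "
from h import *
st()"
```

```text
t 8.6 [ 0.6342 -0.0755  0.1278] bar 173.18 T [ 1.37  -0.063 -0.063] F [1.1 9.  3. ] tau6 -0.055 q6 -1.619 w 0.0074 88
```

Request:
{"name": "carry_out", "arguments": {"moves": [[0,0,0,8,0],[0,0,0,16,0],[0,0,0,20,0],[0,0,0,20,0]]}}

```text
time_s: 9.1
position: [0.6343, -0.0753, 0.1279]
ee_rot: [0.73, 3.054, 0.002]
ft_force: [0.5, 10.8, 1.9]
width: 0.0078
gripper_force: 88.4
```

```bash
python3 -c "
from h import *
st()"
```

```text
t 9.1 [ 0.6343 -0.0753  0.1279] bar 153.11 T [ 1.455 -0.078 -0.023] F [ 0.5 10.8  1.9] tau6 1.001 q6 -1.269 w 0.0078 88
```

Request:
{"name": "carry_out", "arguments": {"moves": [[0,0,0,6,0],[0,0,0,12,0],[0,0,0,12,0]]}}

```text
time_s: 9.48
position: [0.6343, -0.0753, 0.1279]
ee_rot: [1.046, 2.961, 0.002]
ft_force: [1.5, 10.9, 2.8]
width: 0.0079
gripper_force: 88.4
```

```bash
python3 -c "
from h import *
st()"
```

```text
t 9.475 [ 0.6343 -0.0753  0.1279] bar 141.08 T [ 1.66  -0.16  -0.115] F [ 1.5 10.9  2.8] tau6 1.482 q6 -1.059 w 0.0079 88
```

Request:
{"name": "carry_out", "arguments": {"moves": [[0,0,0,6,0],[0,0,0,12,0],[0,0,0,12,0]]}}

```text
time_s: 9.85
position: [0.6344, -0.0752, 0.1279]
ee_rot: [1.35, 2.835, 0.003]
ft_force: [0.9, 11.2, 2.5]
width: 0.0077
gripper_force: 88.3
```

```bash
python3 -c "
from h import *
st();go(2,-12)"
```

```text
t 9.85 [ 0.6344 -0.0752  0.1279] bar 129.07 T [ 1.744 -0.127 -0.046] F [ 0.9 11.2  2.5] tau6 1.482 q6 -0.849 w 0.0077 88
row [  8.75 -12.97   0.15] -38.9
```

Request:
{"name": "carry_out", "arguments": {"moves": [[0,0,0,6,0],[0,0,0,11,0],[0,0,0,11,0]]}}

```text
time_s: 10.22
position: [0.6344, -0.0751, 0.1279]
ee_rot: [1.615, 2.693, 0.003]
ft_force: [0.9, 11.0, 3.2]
width: 0.0076
gripper_force: 88.3
```

```bash
python3 -c "
from h import *
st();go(2,-12)"
```

```text
t 10.225 [ 0.6344 -0.0751  0.1279] bar 118.09 T [ 1.823 -0.163 -0.032] F [ 0.9 11.   3.2] tau6 1.232 q6 -0.658 w 0.0076 88
row [  6.12 -14.41   0.15] -49.9
```

Request:
{"name": "carry_out", "arguments": {"moves": [[0,0,0,6,0],[0,0,0,10,0],[0,0,0,10,0]]}}

```text
time_s: 10.6
position: [0.6345, -0.0751, 0.1278]
ee_rot: [1.843, 2.542, 0.004]
ft_force: [2.3, 11.7, 3.2]
width: 0.0076
gripper_force: 88.4
```

```bash
python3 -c "
from h import *
st();go(2,-12)"
```

```text
t 10.6 [ 0.6345 -0.0751  0.1278] bar 108.12 T [ 1.931 -0.491  0.195] F [ 2.3 11.7  3.2] tau6 1.251 q6 -0.484 w 0.0076 88
row [  3.53 -15.26   0.14] -59.9
```

Request:
{"name": "carry_out", "arguments": {"moves": [[0,0,0,6,0],[0,0,0,12,0],[0,0,0,12,0]]}}

```text
time_s: 10.98
position: [0.6346, -0.0751, 0.1279]
ee_rot: [2.099, 2.335, 0.004]
ft_force: [2.0, 11.8, 1.3]
width: 0.0078
gripper_force: 88.5
```

```bash
python3 -c "
from h import *
st();go(2,-12)"
```

```text
t 10.975 [ 0.6346 -0.0751  0.1279] bar 96.1 T [ 2.017 -0.729  0.291] F [ 2.  11.8  1.3] tau6 1.852 q6 -0.274 w 0.0078 89
row [  0.27 -15.67   0.14] -71.9
```

Request:
{"name": "carry_out", "arguments": {"moves": [[0,0,0,0,0.45],[0,0,0,0,0.45],[0,0,-5,0,0.45],[0.3,-15.7,-5,-71.9,0.45],[0.3,-15.7,-5,-71.9,0.45],[0.3,-15.7,-5,-71.9,0.45],[0.3,-15.7,-5,-71.9,0.45],[0.3,-15.7,-5,-71.9,0.45],[0.3,-15.7,-5,-71.9,0.45],[0.3,-15.7,-4,-71.9,0.45],[0.3,-15.7,0.1,-71.9,0.45],[0.3,-15.7,0.1,-71.9,0.45]]}}

```text
time_s: 12.48
position: [0.4756, -0.09, 0.124]
ee_rot: [-0.326, -3.121, -0.001]
ft_force: [-0.6, -0.3, 0.0]
width: 0.0383
gripper_force: 0.0
```

Request:
{"name": "carry_out", "arguments": {"moves": [[0,0,0,0,0],[0,0,0,0,0],[0,0,0,0,0],[0,0,0,0,0]]}}

```text
time_s: 12.98
position: [0.4779, -0.0893, 0.1269]
ee_rot: [0.327, 3.123, 0.002]
ft_force: [0.7, 17.7, 6.9]
width: 0.0077
gripper_force: 88.2
```

```bash
python3 -c "
from h import *
st()"
```

```text
t 12.975 [ 0.4779 -0.0893  0.1269] bar 168.05 T [ 2.743 -0.227  0.019] F [ 0.7 17.7  6.9] tau6 0.031 q6 -1.612 w 0.0077 88
```

Request:
{"name": "carry_out", "arguments": {"moves": [[0,0.1,0,8,0],[0,0.1,0,16,0],[0,0.1,0,20,0],[0,0.1,0,20,0]]}}

```text
time_s: 13.48
position: [0.4781, -0.0887, 0.1269]
ee_rot: [0.866, 3.018, 0.001]
ft_force: [-0.1, 10.9, 6.8]
width: 0.0077
gripper_force: 88.5
```

```bash
python3 -c "
from h import *
st();go(4,4.2)"
```

```text
t 13.475 [ 0.4781 -0.0887  0.1269] bar 147.99 T [ 1.701 -0.02  -0.064] F [-0.1 10.9  6.8] tau6 1.011 q6 -1.26 w 0.0077 88
row [-5.05 19.21  0.12] -36.2
```

Request:
{"name": "carry_out", "arguments": {"moves": [[0,0,0,6,0],[0,0,0,12,0],[0,0,0,12,0]]}}

```text
time_s: 13.85
position: [0.4782, -0.0885, 0.1269]
ee_rot: [1.178, 2.911, 0.002]
ft_force: [2.1, 14.8, 5.7]
width: 0.0078
gripper_force: 88.4
```

```bash
python3 -c "
from h import *
st();go(4,4.2)"
```

```text
t 13.85 [ 0.4782 -0.0885  0.1269] bar 135.95 T [ 2.177 -0.257 -0.045] F [ 2.1 14.8  5.7] tau6 1.495 q6 -1.05 w 0.0078 88
row [-0.93 19.82  0.13] -48.3
```

Request:
{"name": "carry_out", "arguments": {"moves": [[0,0,0,6,0],[0,0,0,11,0],[0,0,0,11,0]]}}

```text
time_s: 14.22
position: [0.4784, -0.0883, 0.1269]
ee_rot: [1.451, 2.784, 0.003]
ft_force: [3.7, 16.2, 4.4]
width: 0.0079
gripper_force: 88.3
```

```bash
python3 -c "
from h import *
st();go(4,4.2)"
```

```text
t 14.225 [ 0.4784 -0.0883  0.1269] bar 124.96 T [ 2.687 -0.414 -0.029] F [ 3.7 16.2  4.4] tau6 1.247 q6 -0.858 w 0.0079 88
row [ 2.86 19.61  0.14] -59.2
```

Request:
{"name": "carry_out", "arguments": {"moves": [[0,0,0,6,0],[0,0,0,11,0],[0,0,0,11,0]]}}

```text
time_s: 14.6
position: [0.4787, -0.0882, 0.1269]
ee_rot: [1.711, 2.632, 0.004]
ft_force: [4.5, 20.7, 3.0]
width: 0.0076
gripper_force: 88.4
```

```bash
python3 -c "
from h import *
st();go(4,4.2)"
```

```text
t 14.6 [ 0.4787 -0.0882  0.1269] bar 113.97 T [ 3.255 -1.102  0.291] F [ 4.5 20.7  3. ] tau6 1.555 q6 -0.666 w 0.0076 88
row [ 6.54 18.67  0.15] -70.2
```

Request:
{"name": "carry_out", "arguments": {"moves": [[0,0,0,5,0],[0,0,0,9,0],[0,0,0,9,0]]}}

```text
time_s: 14.98
position: [0.4788, -0.0881, 0.1269]
ee_rot: [1.911, 2.491, 0.004]
ft_force: [5.6, 20.6, 3.0]
width: 0.0076
gripper_force: 88.4
```

```bash
sed -i 's/2:(.4785,-.0890)/2:(.4790,-.0875)/;s/4:(.6227,.0474)/4:(.6230,.0482)/' h.py;python3 -c "
from h import *
st();go(4,4.2)"
```

```text
t 14.975 [ 0.4788 -0.0881  0.1269] bar 104.99 T [ 3.468 -1.364  0.314] F [ 5.6 20.6  3. ] tau6 1.365 q6 -0.51 w 0.0076 88
row [ 9.44 17.45  0.15] -79.2
```

Request:
{"name": "carry_out", "arguments": {"moves": [[0,0,0,0,0.45],[0,0,0,0,0.45],[0,0,-5,0,0.45],[9.4,17.4,-5,-79.2,0.45],[9.4,17.4,-5,-79.2,0.45],[9.4,17.4,-5,-79.2,0.45],[9.4,17.4,-5,-79.2,0.45],[9.4,17.4,-5,-79.2,0.45],[9.4,17.4,-5,-79.2,0.45],[9.4,17.4,-5,-79.2,0.45],[9.4,17.4,-4,-79.2,0.45],[9.4,17.4,0.1,-79.2,0.45]]}}

```text
time_s: 16.48
position: [0.6229, 0.0466, 0.1264]
ee_rot: [-0.119, 3.134, -0.0]
ft_force: [0.5, -0.0, -0.8]
width: 0.0388
gripper_force: 0.0
```

Request:
{"name": "carry_out", "arguments": {"moves": [[0,0,0,0,0.45],[0,0,0,0,0],[0,0,0,0,0],[0,0,0,0,0],[0,0,0,0,0]]}}

```text
time_s: 17.1
position: [0.6214, 0.0478, 0.1264]
ee_rot: [-0.117, 3.137, 0.002]
ft_force: [-4.3, 10.3, 7.2]
width: 0.0078
gripper_force: 97.7
```

```bash
python3 -c "
from h import *
st()"
```

```text
t 17.1 [0.6214 0.0478 0.1264] bar 4.27 T [ 1.575  0.6   -0.011] F [-4.3 10.3  7.2] tau6 0.034 q6 -1.619 w 0.0078 98
```

Request:
{"name": "carry_out", "arguments": {"moves": [[0,0,0,8,0],[0,0,0,16,0],[0,0,0,20,0],[0,0,0,20,0]]}}

```text
time_s: 17.6
position: [0.6215, 0.0485, 0.1264]
ee_rot: [0.432, 3.11, 0.004]
ft_force: [-4.0, 16.3, 6.3]
width: 0.0076
gripper_force: 97.7
```

```bash
python3 -c "
from h import *
st()"
```

```text
t 17.6 [0.6215 0.0485 0.1264] bar 164.19 T [ 2.653  0.59  -0.105] F [-4.  16.3  6.3] tau6 1.031 q6 -1.269 w 0.0076 98
```

Request:
{"name": "carry_out", "arguments": {"moves": [[0,0,0,6,0],[0,0,0,12,0],[0,0,0,12,0]]}}

```text
time_s: 17.98
position: [0.6216, 0.0489, 0.1264]
ee_rot: [0.755, 3.048, 0.005]
ft_force: [-2.5, 21.0, 5.7]
width: 0.0078
gripper_force: 97.6
```

```bash
python3 -c "
from h import *
st()"
```

```text
t 17.975 [0.6216 0.0489 0.1264] bar 152.16 T [ 3.145  0.432 -0.027] F [-2.5 21.   5.7] tau6 1.516 q6 -1.059 w 0.0078 98
```

Request:
{"name": "carry_out", "arguments": {"moves": [[0.07,0.13,0,6,0],[0.07,0.13,0,12,0],[0.07,0.13,0,12,0]]}}

```text
time_s: 18.35
position: [0.6218, 0.0494, 0.1264]
ee_rot: [1.069, 2.952, 0.003]
ft_force: [-0.7, 11.1, 4.8]
width: 0.0079
gripper_force: 97.6
```

```bash
python3 -c "
from h import *
st()"
```

```text
t 18.35 [0.6218 0.0494 0.1264] bar 140.17 T [ 1.728  0.226 -0.011] F [-0.7 11.1  4.8] tau6 1.498 q6 -0.847 w 0.0079 98
```

Request:
{"name": "carry_out", "arguments": {"moves": [[0,0,0,6,0],[0,0,0,11,0],[0,0,0,11,0]]}}

```text
time_s: 18.73
position: [0.6221, 0.0497, 0.1264]
ee_rot: [1.347, 2.836, 0.005]
ft_force: [1.6, 13.4, 3.3]
width: 0.008
gripper_force: 97.4
```

```bash
python3 -c "
from h import *
st()"
```

```text
t 18.725 [0.6221 0.0497 0.1264] bar 129.18 T [ 2.078 -0.049 -0.071] F [ 1.6 13.4  3.3] tau6 1.25 q6 -0.655 w 0.008 97
```

Request:
{"name": "carry_out", "arguments": {"moves": [[0,0,0,6,0],[0,0,0,11,0],[0,0,0,11,0]]}}

```text
time_s: 19.1
position: [0.6225, 0.0499, 0.1265]
ee_rot: [1.612, 2.693, 0.006]
ft_force: [1.3, 16.5, 1.1]
width: 0.008
gripper_force: 94.2
```

```bash
python3 -c "
from h import *
st()"
```

```text
t 19.1 [0.6225 0.0499 0.1265] bar 118.2 T [ 2.708 -0.787  0.341] F [ 1.3 16.5  1.1] tau6 1.603 q6 -0.463 w 0.008 94
```

Request:
{"name": "carry_out", "arguments": {"moves": [[0,0,0,5,0],[0,0,0,9,0],[0,0,0,9,0],[0,0,0,9,0],[0,0,0,9,0],[0,0,0,9,0]]}}

```text
time_s: 19.85
position: [0.6228, 0.0501, 0.1265]
ee_rot: [1.817, 2.56, 0.007]
ft_force: [3.9, 18.0, -0.5]
width: 0.0073
gripper_force: 93.7
```

```bash
python3 -c "
from h import *
st()"
```

```text
t 19.85 [0.6228 0.0501 0.1265] bar 109.28 T [ 2.852 -1.133  0.285] F [ 3.9 18.  -0.5] tau6 0.321 q6 -0.308 w 0.0073 94
```

Request:
{"name": "carry_out", "arguments": {"moves": [[0,0,0,8,0],[0,0,0,16,0],[0,0,0,16,0]]}}

```text
time_s: 20.23
position: [0.6234, 0.0502, 0.1265]
ee_rot: [2.158, 2.28, 0.009]
ft_force: [7.3, 18.3, -2.8]
width: 0.0075
gripper_force: 93.2
```

```bash
python3 -c "
from h import *
st();go(2,-75)"
```

```text
t 20.225 [0.6234 0.0502 0.1265] bar 93.15 T [ 2.875 -1.536  0.286] F [ 7.3 18.3 -2.8] tau6 2.377 q6 -0.026 w 0.0075 93
row [-12.95 -15.17  -0.07] -11.8
```

Request:
{"name": "carry_out", "arguments": {"moves": [[0,0,0,5,0],[0,0,0,10,0],[0,0,0,10,0]]}}

```text
time_s: 20.6
position: [0.6237, 0.0501, 0.1265]
ee_rot: [2.347, 2.084, 0.01]
ft_force: [9.9, 17.2, -5.0]
width: 0.0077
gripper_force: 92.8
```

```bash
python3 -c "
from h import *
st();go(2,-75)"
```

```text
t 20.6 [0.6237 0.0501 0.1265] bar 83.21 T [ 2.765 -2.003  0.446] F [ 9.9 17.2 -5. ] tau6 1.737 q6 0.147 w 0.0077 93
row [-15.38 -12.75  -0.07] -21.8
```

Request:
{"name": "carry_out", "arguments": {"moves": [[0,0,0,5,0],[0,0,0,10,0],[0,0,0,10,0]]}}

```text
time_s: 20.98
position: [0.6242, 0.0501, 0.1266]
ee_rot: [2.519, 1.872, 0.011]
ft_force: [10.5, 18.1, -6.9]
width: 0.0076
gripper_force: 103.7
```

```bash
python3 -c "
from h import *
st();go(2,-75)"
```

```text
t 20.975 [0.6242 0.0501 0.1266] bar 73.23 T [ 2.429 -2.547  0.796] F [10.5 18.1 -6.9] tau6 2.044 q6 0.322 w 0.0076 104
row [-17.36  -9.93  -0.07] -31.8
```

Request:
{"name": "carry_out", "arguments": {"moves": [[0,0,0,3,0],[0,0,0,6,0],[0,0,0,6,0]]}}

```text
time_s: 21.35
position: [0.6244, 0.05, 0.1266]
ee_rot: [2.613, 1.739, 0.012]
ft_force: [12.2, 16.5, -7.2]
width: 0.0077
gripper_force: 103.8
```

```bash
python3 -c "
from h import *
st();go(2,-73)"
```

```text
t 21.35 [0.6244 0.05   0.1266] bar 67.28 T [ 2.27  -2.726  0.809] F [12.2 16.5 -7.2] tau6 1.576 q6 0.426 w 0.0077 104
row [-18.3   -8.1   -0.08] -39.7
```

Request:
{"name": "carry_out", "arguments": {"moves": [[0,0,0,0,0.45],[0,0,0,0,0.45],[0,0,-5,0,0.45],[-18.3,-8.1,-5,-39.7,0.45],[-18.3,-8.1,-5,-39.7,0.45],[-18.3,-8.1,-5,-39.7,0.45],[-18.3,-8.1,-5,-39.7,0.45],[-18.3,-8.1,-4,-39.7,0.45],[-18.3,-8.1,0,-39.7,0.45],[-18.3,-8.1,0,-39.7,0.45],[-18.3,-8.1,0,-39.7,0.45]]}}

```text
time_s: 22.72
position: [0.476, -0.0889, 0.1248]
ee_rot: [-1.87, -2.524, -0.0]
ft_force: [0.7, 0.4, -0.4]
width: 0.0387
gripper_force: 0.0
```

Run:
```python
from h import *
st();go(2,-73)
a=cams.camera("wrist");b=cams.camera("top")
cv2.imwrite("pics/g2.png",np.hstack([cv2.resize(a,(400,300)),cv2.resize(b[160:320,230:440],(400,300))])[:,:,::-1])
```

```text
t 22.725 [ 0.476  -0.0889  0.1248] bar 106.93 T [ 0.011  0.019 -0.011] F [ 0.7  0.4 -0.4] tau6 0.091 q6 -0.543 w 0.0387 0
row [ 0.05  0.33 -0.12] -0.1
```

View pics/g2.png

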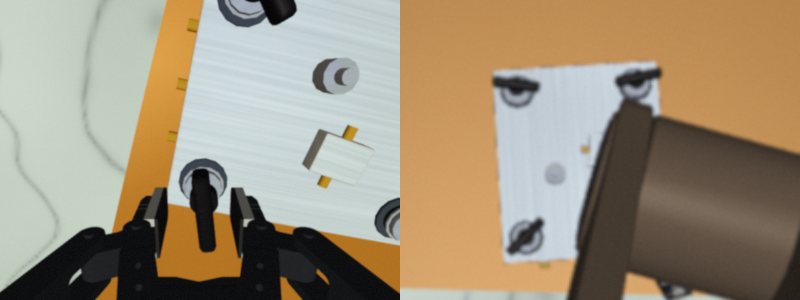

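The handle of screw 2 stands between the open fingers (at about (203,200) on the left), aligned to within a few degrees, and the parts on the cover have not moved. I'll shift 3 mm and grip.

Request:
{"name": "carry_out", "arguments": {"moves": [[0,0.3,-0.1,0,0.45],[0,0.3,-0.1,0,0],[0,0.3,-0.1,0,0],[0,0.3,-0.1,0,0],[0,0.3,-0.1,0,0],[0,0.3,-0.1,7,0],[0,0.3,-0.1,14,0],[0,0.3,-0.1,14,0]]}}

```text
time_s: 23.82
position: [0.4793, -0.0887, 0.1262]
ee_rot: [2.163, 2.275, 0.002]
ft_force: [-0.7, 0.2, 14.9]
width: 0.0078
gripper_force: 105.1
```

```bash
python3 -c "
from h import *
st()"
```

```text
t 23.825 [ 0.4793 -0.0887  0.1262] bar 92.88 T [ 0.079 -0.357  0.305] F [-0.7  0.2 14.9] tau6 2.102 q6 -0.295 w 0.0078 105
```

Request:
{"name": "carry_out", "arguments": {"moves": [[0,0,0,5,0],[0,0,0,10,0],[0,0,0,10,0]]}}

```text
time_s: 24.2
position: [0.4794, -0.0887, 0.1263]
ee_rot: [2.353, 2.078, 0.002]
ft_force: [0.2, 0.1, 14.2]
width: 0.0076
gripper_force: 105.0
```

```bash
python3 -c "
from h import *
st();go(1,-50)"
```

```text
t 24.2 [ 0.4794 -0.0887  0.1263] bar 82.91 T [-0.067 -0.441  0.321] F [ 0.2  0.1 14.2] tau6 1.599 q6 -0.121 w 0.0076 105
row [ 1.215e+01 -2.700e+00  1.000e-02] -47.1
```

Request:
{"name": "carry_out", "arguments": {"moves": [[0,0,0,5,0],[0,0,0,10,0],[0,0,0,10,0]]}}

```text
time_s: 24.58
position: [0.4796, -0.0887, 0.1263]
ee_rot: [2.524, 1.866, 0.003]
ft_force: [1.0, 1.9, 13.1]
width: 0.008
gripper_force: 105.0
```

```bash
python3 -c "
from h import *
st();go(1,-48.5)"
```

```text
t 24.575 [ 0.4796 -0.0887  0.1263] bar 72.94 T [-0.236 -0.926  0.629] F [ 1.   1.9 13.1] tau6 1.919 q6 0.053 w 0.008 105
row [11.5  -4.79  0.02] -58.6
```

Request:
{"name": "carry_out", "arguments": {"moves": [[0,0,0,5,0],[0,0,0,10,0],[0,0,0,10,0]]}}

```text
time_s: 24.95
position: [0.4797, -0.0888, 0.1263]
ee_rot: [2.677, 1.639, 0.003]
ft_force: [0.4, -0.3, 14.2]
width: 0.0082
gripper_force: 105.9
```

```bash
sed -i 's/1:(.4676,.0352)/1:(.4676,.0358)/' h.py; python3 -c "
from h import *
st();go(1,-48.5)"
```

```text
t 24.95 [ 0.4797 -0.0888  0.1263] bar 62.96 T [-0.515 -0.965  0.784] F [ 0.4 -0.3 14.2] tau6 2.065 q6 0.227 w 0.0082 106
row [ 1.055e+01 -6.740e+00  1.000e-02] -68.5
```

Request:
{"name": "carry_out", "arguments": {"moves": [[0,0,0,0,0.45],[0,0,0,0,0.45],[0,0,-5,0,0.45],[10.6,-6.7,-5,-68.5,0.45],[10.6,-6.7,-5,-68.5,0.45],[10.6,-6.7,-5,-68.5,0.45],[10.6,-6.7,-5,-68.5,0.45],[10.6,-6.7,-5,-68.5,0.45],[10.6,-6.7,-5,-68.5,0.45],[10.6,-6.7,-4,-68.5,0.45],[10.6,-6.7,-0.1,-68.5,0.45],[10.6,-6.7,-0.1,-68.5,0.45]]}}

```text
time_s: 26.45
position: [0.4649, 0.0364, 0.1247]
ee_rot: [-1.289, -2.86, 0.003]
ft_force: [-0.1, -0.4, 0.6]
width: 0.0388
gripper_force: 0.0
```

```bash
python3 -c "
from h import *
st();go(1,-48.5)"
```

```text
t 26.45 [0.4649 0.0364 0.1247] bar 131.47 T [-0.027  0.021  0.016] F [-0.1 -0.4  0.6] tau6 -0.071 q6 -0.711 w 0.0388 0
row [-0.22  0.16 -0.14] -0.0
```

Request:
{"name": "carry_out", "arguments": {"moves": [[-0.2,0.2,-0.1,0,0.45],[-0.2,0.2,-0.1,0,0],[-0.2,0.2,-0.1,0,0],[-0.2,0.2,-0.1,0,0],[-0.2,0.2,-0.1,0,0],[-0.2,0.2,-0.1,8,0],[-0.2,0.2,-0.1,16,0],[-0.2,0.2,-0.1,16,0]]}}

```text
time_s: 27.45
position: [0.4682, 0.0351, 0.1283]
ee_rot: [-1.678, -2.655, 0.004]
ft_force: [-12.9, -18.5, 21.6]
width: 0.0077
gripper_force: 88.7
```

```bash
python3 -c "
from h import *
st()"
```

```text
t 27.45 [0.4682 0.0351 0.1283] bar 115.41 T [-3.076  1.73   0.291] F [-12.9 -18.5  21.6] tau6 2.353 q6 -0.43 w 0.0077 89
```

Request:
{"name": "carry_out", "arguments": {"moves": [[-0.1,-0.15,0,5,0],[-0.1,-0.15,0,10,0],[-0.1,-0.15,0,10,0]]}}

```text
time_s: 27.82
position: [0.4682, 0.0349, 0.1284]
ee_rot: [-1.903, -2.499, 0.0]
ft_force: [-7.6, 1.7, 15.2]
width: 0.0074
gripper_force: 88.8
```

```bash
python3 -c "
from h import *
st()"
```

```text
t 27.825 [0.4682 0.0349 0.1284] bar 105.41 T [0.349 0.953 0.321] F [-7.6  1.7 15.2] tau6 1.608 q6 -0.259 w 0.0074 89
```

Request:
{"name": "carry_out", "arguments": {"moves": [[0,0,0,5,0],[0,0,0,10,0],[0,0,0,10,0]]}}

```text
time_s: 28.2
position: [0.4684, 0.0349, 0.1285]
ee_rot: [2.113, 2.324, 0.0]
ft_force: [-8.2, 1.0, 14.6]
width: 0.0075
gripper_force: 91.5
```

```bash
python3 -c "
from h import *
st()"
```

```text
t 28.2 [0.4684 0.0349 0.1285] bar 95.45 T [0.336 0.498 0.695] F [-8.2  1.  14.6] tau6 2.037 q6 -0.085 w 0.0075 91
```

Request:
{"name": "carry_out", "arguments": {"moves": [[0,0,0,5,0],[0,0,0,9,0],[0,0,0,9,0]]}}

```text
time_s: 28.58
position: [0.4685, 0.0348, 0.1285]
ee_rot: [2.288, 2.152, 0.001]
ft_force: [-7.9, 0.4, 15.0]
width: 0.0074
gripper_force: 91.8
```

```bash
python3 -c "
from h import *
st();go(3,-82)"
```

```text
t 28.575 [0.4685 0.0348 0.1285] bar 86.47 T [0.209 0.418 0.793] F [-7.9  0.4 15. ] tau6 1.822 q6 0.072 w 0.0074 92
row [-10.    17.15   0.26] -11.5
```

Request:
{"name": "carry_out", "arguments": {"moves": [[0,0,0,0,0.45],[0,0,0,0,0.45],[0,0,-5,0,0.45],[-10,17.2,-5,-11.5,0.45],[-10,17.2,-5,-11.5,0.45],[-10,17.2,-5,-11.5,0.45],[-10,17.2,-5,-11.5,0.45],[-10,17.2,-4,-11.5,0.45],[-10,17.2,0,-11.5,0.45],[-10,17.2,0,-11.5,0.45]]}}

```text
time_s: 29.82
position: [0.6308, -0.0743, 0.1246]
ee_rot: [-2.057, -2.367, 0.005]
ft_force: [-0.2, 0.7, -0.9]
width: 0.0385
gripper_force: 0.0
```

```bash
python3 -c "
from h import *
S[3]=(.6346,-.0745)
st();go(3,-82)"
```

```text
t 29.825 [ 0.6308 -0.0743  0.1246] bar 98.02 T [ 0.001  0.001 -0.03 ] F [-0.2  0.7 -0.9] tau6 0.005 q6 -0.305 w 0.0385 0
row [-0.07  0.37 -0.14] 0.0
```

Request:
{"name": "carry_out", "arguments": {"moves": [[0,0.3,-0.1,0,0.45],[0,0.3,-0.1,0,0],[0,0.3,-0.1,0,0],[0,0.3,-0.1,0,0],[0,0.3,-0.1,0,0],[0,0.3,-0.1,7,0],[0,0.3,-0.1,14,0],[0,0.3,-0.1,14,0]]}}

```text
time_s: 30.82
position: [0.635, -0.0752, 0.1296]
ee_rot: [-2.335, -2.099, 0.004]
ft_force: [-17.9, -1.0, 16.6]
width: 0.0074
gripper_force: 88.9
```

```bash
python3 -c "
from h import *
st()"
```

```text
t 30.825 [ 0.635  -0.0752  0.1296] bar 83.9 T [-0.334  2.576  0.327] F [-17.9  -1.   16.6] tau6 2.112 q6 -0.058 w 0.0074 89
```

Request:
{"name": "carry_out", "arguments": {"moves": [[0,-0.1,0,5,0],[0,-0.1,0,10,0],[0,-0.1,0,10,0]]}}

```text
time_s: 31.2
position: [0.6349, -0.0752, 0.1296]
ee_rot: [-2.51, -1.889, 0.002]
ft_force: [-12.2, -1.3, 12.3]
width: 0.0077
gripper_force: 88.5
```

```bash
python3 -c "
from h import *
st()"
```

```text
t 31.2 [ 0.6349 -0.0752  0.1296] bar 73.93 T [-0.49   1.757  0.278] F [-12.2  -1.3  12.3] tau6 1.607 q6 0.116 w 0.0077 88
```

Request:
{"name": "carry_out", "arguments": {"moves": [[0,0,0,5,0],[0,0,0,10,0],[0,0,0,10,0]]}}

```text
time_s: 31.58
position: [0.635, -0.0753, 0.1296]
ee_rot: [-2.665, -1.664, 0.002]
ft_force: [-12.3, -2.1, 11.9]
width: 0.0076
gripper_force: 91.3
```

```bash
python3 -c "
from h import *
st()"
```

```text
t 31.575 [ 0.635  -0.0753  0.1296] bar 63.96 T [-0.703  1.486  0.749] F [-12.3  -2.1  11.9] tau6 1.978 q6 0.29 w 0.0076 91
```

Request:
{"name": "carry_out", "arguments": {"moves": [[0,0,0,4,0],[0,0,0,8,0],[0,0,0,8,0]]}}

```text
time_s: 31.95
position: [0.635, -0.0753, 0.1296]
ee_rot: [-2.774, -1.474, 0.003]
ft_force: [-11.6, -2.2, 11.5]
width: 0.0075
gripper_force: 92.4
```

```bash
python3 -c "
from h import *
st()"
```

```text
t 31.95 [ 0.635  -0.0753  0.1296] bar 55.99 T [-0.827  1.498  0.831] F [-11.6  -2.2  11.5] tau6 1.822 q6 0.43 w 0.0075 92
```

Request:
{"name": "carry_out", "arguments": {"moves": [[0,0,0,0,0.45],[0,0,0,0,0.45],[0,0,-2,0,0.45],[0,0,-8,0,0.45],[0,0,-14,0,0.45],[0,0,-19,0,0.45],[0,0,-19,0,0.45],[0,0,-19,0,0.45]]}}

```text
time_s: 32.95
position: [0.636, -0.075, 0.3182]
ee_rot: [2.774, 1.474, 0.0]
ft_force: [-0.2, -0.7, -0.5]
width: 0.0385
gripper_force: 0.0
```

Run:
```python
from h import *
st();row([.45,-.25,.32])
b=cams.camera("scene");a=cams.camera("wrist")
cv2.imwrite("pics/g3.png",np.hstack([cv2.resize(a,(400,300)),cv2.resize(b[180:340,190:400],(400,300))])[:,:,::-1])
```

```text
t 32.95 [ 0.636  -0.075   0.3182] bar 55.98 T [ 0.027 -0.031 -0.041] F [-0.2 -0.7 -0.5] tau6 0.001 q6 0.429 w 0.0385 0
row [-24.91  -5.63  -0.18] 0
```

View pics/g3.png

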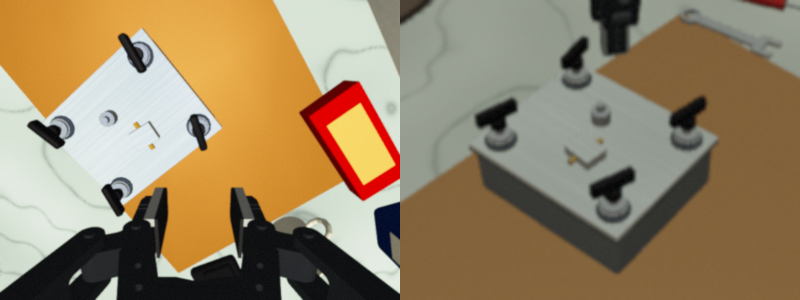

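The gripper is open and clear of everything, the handles have turned as planned and the parts on the cover are where they were. All four screws stopped on the tight step (0.78–0.83 N m). Handing in.

```bash
python3 -c "
from h import *
print(r.finish_job())"
```

```text
the job is handed in; nothing more can be done
None
```

I handed the job in at about 33 s: all four screws bit on the first pass (1-3, then 2-4) and stepped up to tight on the second (4-2, then 1-3), last reading 0.78–0.83 N m at standstill. The handles are released and the bystanders in the last view look unmoved, but the hand-in returned no verdict.

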